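# Roll down the seal on a floating arched cover

## Robot

A 7-joint arm with a two-finger parallel gripper is mounted at the origin on the work surface. World frame = base frame: x ahead of the robot, y to its left, z up, the work surface at z = 0. Lengths are in m, angles in rad, forces in N, time in s.
With the tool pointing down it reaches from about 0.4 to 0.925 m from the base axis. Payload 4.1 kg.
Tool frame: the origin (TCP) lies midway between the tips of the shut fingers; the grasp point (between the pads) lies env.tcp_to_grasp behind it (env.tcp_to_grasp is the distance from the TCP to the grasp point, in m); z points along the fingers, y is the line along which they close (so a half turn about z gives the same grasp; the last joint's range is limited). The gripper opens to 85 mm and grips with 20 to 120 N. Pads are 22 mm wide; open, the fingers measure 114 mm over their backs; the gripper's body (76 mm by 85 mm) begins 54 mm behind the grasp point. The pads swing forward as they close: fully open they stand 13 mm farther back than shut.
Start: joints at [1.119, 0.398, 0.045, 1.537, -0.019, 1.207, -0.051], TCP at [0.225, -0.61, 0.231] pointing down, gripper open.
Joint ranges: [-2.82, 2.82], [-0.49, 2.23], [-1.37, 1.46], [0, 2.46], [-1.36, 4.5], [0.23, 2], [-2.94, 2.94]. Speed limits (rad/s): [2.57, 2.57, 3.14, 3.14, 3.14, 3.14, 3.14].

## Interface

Orientations are given as [roll, pitch, yaw] about the fixed x, y, z axes, in that order (R = Rz(yaw) Ry(pitch) Rx(roll)).
In Python, from plant import env gives the robot as it stands. The module is installed in compiled form; this text tells all that it offers.
- The arm moves only by the tool apply_moves, never from a script. Its argument "moves" is text: rows parted by semicolons, each of 6 numbers parted by spaces: the shift along the world's x, y, z in m, then the turn, a rotation vector about the world's x, y, z in rad. A call has 1 to 12 rows; each row is the pose to reach, as a shift and turn from the pose commanded when the call began; what a row does not reach only later rows make up. A row lasts 1/12 s, in which the tool goes at most 41.7 mm and 7.16 degrees, less where a joint would pass 70% of its speed; a pose out of reach is approached as far as the arm can. A call with a gripper value outside its range is refused whole. "jaw" is the finger opening in m, from 0 to 0.0854, set as the call begins (left out, the last holds). The fingers move at their own pace and stop on an object; "newtons" is the grip in N (left out, the last holds). Time passes only in rows, so rows that repeat a pose let the fingers close. It gives the time, the measured TCP pose, the force, the opening and the grip force at its end, in the units of the state.
- env.observe(): the state, without advancing time (a new reading comes with each control period).
- env.snapshot(name): name is "scene" or "top" or "wrist"; returns a dict with "color" (420x560x3 uint8, red, green, blue), "z_map" (420x560 float32, m along the optical axis (not along the pixel's ray), 0 where there is no reading), "fx", "fy", "cx", "cy" (pixels), "world_to_cam" (4x4, takes a point from world to camera coordinates). Camera axes: x right, y down, z forward; pixel columns grow to the right and rows downward; lengths in m; the calibration is good to about 2 mm. A picture is of the moment at which its call begins.
- env.job_done(): hands the job in; it is judged then, once.
The state is a dict: "t": time; "q": joint angles; "qd": joint speeds; "joint_torque": joint torques, N m; "eef_pos": TCP position; "tcp_rot": TCP orientation; "force": force on the tool from outside, world axes, zero at the start; "torque": the same for the moment, N m; "opening": finger opening in m; "grasp_force": force on a finger pad.
Only numpy, scipy, OpenCV 4.12 (cv2) and the standard library are available. Lean on these libraries where they do the work, as an engineer would, in place of code of your own. Each camera call takes 0.05 s, during which the arm holds its last target. There are 200 camera calls.

## Task

Take the orange-handled press roller out of its stand and set its wheel down on the black line at the crown of the white arched cover, pressing it steadily with about 7.5 N (never outside 5 to 10 N once off the crown); keep it balanced there for a second, roll to the blue line and stay on it for a second, roll back over the crown to the red line and stay on it for a second, then return to the black line and stay there pressing for three seconds. The cover floats on a sprung shuttle that runs away from the roller on the slopes: never let it reach its end stops, touch the station with nothing but the roller, and leave the bottle and the wooden reel alone. Finish by lifting the roller clear, straight up from the crown, and keep holding it at least 6 cm above the cover while the shuttle comes to rest in the middle; the program finishes while holding the roller.

Things in the scene. Friction and masses are not known exactly. Their poses are not given: they have to be found in the camera images.
- station: Bonding station fixed to the bench: grey base 180 mm (x) by 540 mm (y), 18 mm thick, two steel rails along y, a yellow stop block 68 mm high at each end (y = +/-257 mm). Origin: centre of its underside, on the bench. Its y axis is the line along which the shuttle slides and the roller must travel; its yaw varies by up to 0.12 rad.
- shuttle (a joint): Position (m) of the shuttle along the station's +y, 0 = middle, stops at +/-0.170. Springs pull it to 0 with 13 N/m in all; ball rails: drag 2 N s/m, dry friction 0.03 N. Moving mass along y 3.0 kg nominal: shuttle 2.3 kg (hidden, +/-25 percent) plus cover 0.7 kg.
- cover (a joint): How far (m) the cover is pressed down on its springs in the shuttle: 0 free (the springs carry its weight), 0.058 on its bottom stop. 200 N/m, so 0.0375 is 7.5 N, 0.025 is 5 N, 0.050 is 10 N. Damping 11 N s/m, cover 0.7 kg.
- crown (a point): Middle of the black line (8 mm wide) on the crown of the white arched cover, 153 mm above the bench when unpressed; moves with the cover, axes parallel to the station's. The top is a circular arch of radius 300 mm along y, 170 mm long (y = +/-85 mm), straight across its width of 100 mm (x); black rubber seal strip along the middle.
- blue_line (a point): Middle of the blue line (16 mm wide) across the arch, 60 mm towards +y from the crown (and 6 mm lower). With the wheel at y = u from the crown, pressing down with F, it pushes the shuttle along y with about -F*u/0.325 m. At 7.5 N this beats the centring springs: a roller held still lets the shuttle run away (time constant about 0.55 s).
- red_line (a point): Middle of the red line (16 mm wide) across the arch, 60 mm towards -y from the crown (and 6 mm lower). In balance the shuttle stands at -F*u/(0.325*13): at 7.5 N 0.107 m towards +y with the roller on red, and 0.107 m towards -y with it on blue.
- roller: Press roller, loose hand tool hanging upright in its stand, 0.27 kg. Origin: lowest point of its wheel; z up. Orange handle 30 mm (x) by 28 mm (y), 74 to 154 mm above the origin; black crossguard 50 mm (x) by 80 mm (y), 55 to 75 mm; steel fork 46 mm (x) by 34 mm (y) down to 20 mm. Grip across the y sides about 118 mm up. It rolls along its y: keep it upright with y along the station's y.
- axle (a point): Centre of the roller's black crowned wheel (radius 25 mm, 26 mm wide, axle along the tool's x, turns freely), 25 mm above the roller's origin. On the crown it is 25 mm above point crown; at y = u from the crown it is lower by 325 mm - sqrt(325^2 - u^2).
- stand: Grey open box 66 mm (x) by 66 mm (y), 65 mm high, fixed to the bench; the roller hangs in it by its crossguard, axes parallel, the roller's origin 10 mm above the bench. The fork and wheel have 3 to 5 mm of play; lift straight up by 70 mm or more. Origin: centre of its underside.
- flask: Clear bottle with blue label, 68 mm across, 190 mm high, standing on the bench; origin at its underside. Leave alone.
- reel: Plywood cable reel, 170 mm across, 68 mm high, lying on the bench; origin at its underside. Leave alone.
Mind the look-alikes: they are no part of the job. Leave any turquoise look-alike of the roller alone. Several things have the shape of the stand; the one meant has the colours described above.

How it is judged:
On the way, in this order (a step that is already met when the one before it is completed fails the run):
1. the roller presses the cover with 5 to 10 N at the crown (within 20 mm of the black line) for 0.7 s (y of axle in the frame of crown between -0.02 and 0.02 m and z of axle in the frame of crown below 0.045 m and x of axle in the frame of crown between -0.04 and 0.04 m and value of joint cover between 0.025 and 0.05 m), for 0.7 s.
2. it presses with 5 to 10 N on the blue line (44 to 76 mm from the crown) for 0.6 s (y of axle in the frame of crown between 0.044 and 0.076 m and z of axle in the frame of crown below 0.045 m and x of axle in the frame of crown between -0.04 and 0.04 m and value of joint cover between 0.025 and 0.05 m), for 0.6 s.
3. it presses with 5 to 10 N on the red line (44 to 76 mm from the crown) for 0.6 s (y of axle in the frame of crown between -0.076 and -0.044 m and z of axle in the frame of crown below 0.045 m and x of axle in the frame of crown between -0.04 and 0.04 m and value of joint cover between 0.025 and 0.05 m), for 0.6 s.
4. it is back at the crown (within 20 mm of the black line), pressing with 5 to 10 N, for 2 s (all of step 1), for 2 s.
At the end, for the whole second after the job is handed in: The gripper holds the roller upright (within 0.35 rad) and clear of everything, its axle more than 60 mm above the crown (35 mm of air under the wheel); the cover is fully up (within 6 mm), and the shuttle is within 35 mm of its middle, slower than 0.08 m/s (z of axle in the frame of crown above 0.06 m and value of joint cover below 0.006 m and value of joint shuttle between -0.035 and 0.035 m and velocity of joint shuttle between -0.08 and 0.08 m/s and contact force between roller and the fingers above 4 N and contact force between roller and station below 0.2 N and contact force between roller and stand below 0.2 N and angle between roller's own z axis and vertical below 0.35 rad); the arm keeps its last pose, push and grip.
It fails at once if the roller, on or just above the arch (wheel less than 20 mm clear) and more than 24 mm from the crown line, presses with less than 5 N or more than 10 N (z of axle in the frame of crown below 0.045 m and x of axle in the frame of crown between -0.04 and 0.04 m and (y of axle in the frame of crown above 0.024 m or y of axle in the frame of crown below -0.024 m) and y of axle in the frame of crown between -0.1 and 0.1 m and (value of joint cover below 0.025 m or value of joint cover above 0.05 m)).
It fails at once if the shuttle runs to an end stop (beyond 165 mm) (value of joint shuttle above 0.165 m or value of joint shuttle below -0.165 m).
It fails at once if the roller slams onto the cover (more than 20 N) (contact force between roller and station above 20 N).
It fails at once if the gripper or arm touches the station (contact force between any of the fingers, the arm and station above 1 N).
It fails at once if the bottle or the reel is moved by more than 30 mm (distance of any of flask, reel from where it was at the start of the episode above 0.03 m).
It also fails if it takes over 72 s, if anything falls off the work surface, if the arm or the gripper's body presses on something with over 40 N, if the wrist force passes 120 N, or if a joint passes its speed limit or range.

## Working session

There is one attempt and no reset: what is moved stays moved. The work goes in short steps, Python scripts to look and compute and a tool call to move; the robot and the scene stay as the last step left them, time stands still between calls to the robot, and variables do not carry over. Pictures are saved under pics/ and viewed, at most 10 in all, crops included, and the job is handed in when it is done.

Besides the shell and the picture viewer there is one more tool, called after "Emit:" by a JSON object that holds its "fn" and its "kwargs". apply_moves: Moves the arm, as the interface text tells. Its arguments: {"type":"object","properties":{"moves":{"type":"string"},"jaw":{"type":"number"},"newtons":{"type":"number"}},"required":["moves"]}

```bash
mkdir -p pics
cat > h.py <<'E'
import numpy as np, cv2, pickle
from plant import env
def snap(n,f):
    s=env.snapshot(n); pickle.dump(s,open(f'pics/{f}.pkl','wb')); cv2.imwrite(f'pics/{f}.png',s['color'][:,:,::-1]); return s
def ld(f): return pickle.load(open(f'pics/{f}.pkl','rb'))
def unproj(s,u,v,z=None):
    "pixel -> world using depth map"
    u=np.asarray(u,float);v=np.asarray(v,float)
    if z is None: z=s['z_map'][v.astype(int),u.astype(int)]
    c=np.stack([(u-s['cx'])/s['fx']*z,(v-s['cy'])/s['fy']*z,z],-1)
    M=np.linalg.inv(s['world_to_cam']); return c@M[:3,:3].T+M[:3,3]
def plane(s,u,v,h):
    M=np.linalg.inv(s['world_to_cam']); d=unproj(s,u,v,np.ones(np.shape(u)))-M[:3,3]
    return M[:3,3]+d*((h-M[2,3])/d[...,2])[...,None]
E
python3 - <<'E'
from h import *
a=snap('scene','scene');b=snap('top','top')
cv2.imwrite('pics/both.png',cv2.resize(np.hstack([a['color'],b['color']])[:,:,::-1],(800,300),interpolation=cv2.INTER_AREA))
o=env.observe();print({k:np.round(v,3) for k,v in o.items()},env.tcp_to_grasp)
for s in(a,b):print(np.round(np.linalg.inv(s['world_to_cam'])[:3],3))
E
```

```text
{'t': np.float64(0.1), 'q': array([ 1.119,  0.399,  0.045,  1.538, -0.019,  1.207, -0.051]), 'qd': array([-0.   , -0.001, -0.002, -0.003, -0.003, -0.   ,  0.001]), 'joint_torque': array([ 3.0000e-03, -4.7626e+01,  1.3690e+00, -2.5495e+01,  1.2000e-02,
        5.0000e-03,  0.0000e+00]), 'eef_pos': array([ 0.224, -0.609,  0.23 ]), 'tcp_rot': array([-3.14 ,  0.   ,  0.353]), 'force': array([ 0.598,  0.713, -0.663]), 'torque': array([-0.006,  0.021, -0.036]), 'grasp_force': np.float64(0.0), 'opening': np.float64(0.085)} 0.0187
[[ 0.797  0.5   -0.339  0.911]
 [ 0.604 -0.657  0.451 -0.584]
 [ 0.003 -0.564 -0.825  1.18 ]]
[[ 0.021 -0.982  0.189  0.227]
 [-1.    -0.024 -0.018  0.023]
 [ 0.022 -0.189 -0.982  1.419]]
```

View pics/top.png

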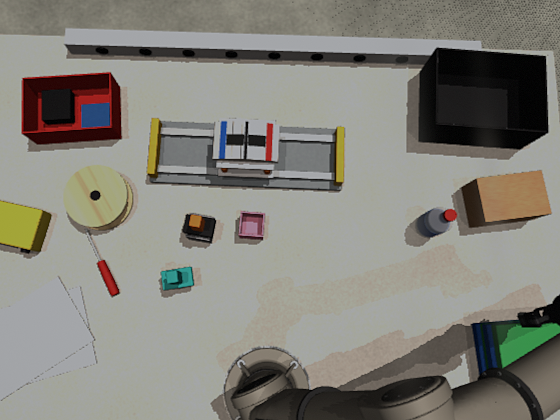

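View pics/scene.png

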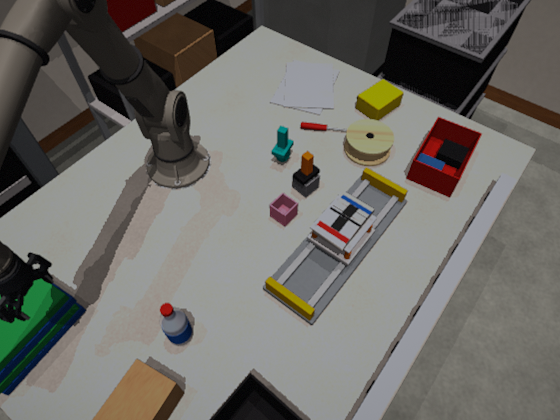

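Top view: the orange roller with its black guard is at (199,226) in a grey stand. Its look-alikes are the turquoise roller at (177,278) and the pink empty box at (251,225). Only the one at (199,226) has the described colours. The station is centred near (246,155), with blue (+y) on the left and red on the right. The bottle is at (437,222) and the reel at (97,196). The scene view agrees: orange (307,165), turquoise (283,145), pink (284,208).

```bash
cat > m.py <<'E'
from h import *
def masks(s):
    hsv=cv2.cvtColor(s['color'],cv2.COLOR_RGB2HSV)
    r=lambda lo,hi:cv2.inRange(hsv,np.array(lo),np.array(hi))
    return hsv,r
def comps(m,mn=15):
    n,l,st,c=cv2.connectedComponentsWithStats(m); return [(l==i,st[i],c[i]) for i in range(1,n) if st[i][4]>=mn]
E
python3 - <<'E'
from m import *
for f in('top','scene'):
    s=ld(f);hsv,r=masks(s)
    print(f)
    for nm,lo,hi in(('orange',(5,150,100),(16,255,255)),('yellow',(22,180,100),(32,255,255)),('red',(0,170,100),(4,255,255)),('red2',(175,170,100),(180,255,255)),('blue',(104,150,80),(120,255,255))):
        for m,st,c in comps(r(lo,hi)):
            v,u=np.nonzero(m);P=unproj(s,u,v);P=P[s['z_map'][v,u]>0]
            hi_=P[P[:,2]>np.percentile(P[:,2],95)-.006]
            print(nm,st[4],np.round(c),'top',np.round(np.median(hi_,0),4),np.round(hi_.mean(0),4),'zmax',np.round(np.percentile(P[:,2],[5,50,98]),3), 'ext',np.round(np.ptp(hi_,axis=0),3),'rect',np.round(cv2.minAreaRect(hi_[:,:2].astype(np.float32)*1000),1) if 0 else '', [np.round(x,1) for x in map(np.array,cv2.minAreaRect((hi_[:,:2]*1000).astype(np.float32)))])
t=ld('top')['color'];s=ld('scene')['color']
a=cv2.resize(t[185:305,130:290],(400,300),interpolation=cv2.INTER_CUBIC);b=cv2.resize(s[110:230,240:400],(400,300),interpolation=cv2.INTER_CUBIC)
cv2.imwrite('pics/crop.png',np.hstack([a,b])[:,:,::-1])
E
```

```text
top
orange 64 [195. 221.] top [0.4244 0.1931 0.1638] [0.4231 0.1915 0.164 ] zmax [0.153 0.163 0.167] ext [0.03  0.027 0.007] rect  [array([423.5, 190.5]), array([26.5, 28.7]), np.float64(79.6)]
yellow 299 [152. 148.] top [0.635  0.3297 0.0689] [0.6378 0.328  0.0693] zmax [0.061 0.067 0.073] ext [0.156 0.021 0.01 ] rect  [array([642.3, 326.9]), array([ 19.1, 155.8]), np.float64(88.9)]
yellow 49 [341. 137.] top [ 0.6997 -0.1914  0.0691] [ 0.6875 -0.1885  0.0693] zmax [0.061 0.066 0.073] ext [0.078 0.017 0.009] rect  [array([ 672. , -185.6]), array([17.4, 77.9]), np.float64(89.7)]
yellow 15 [337. 160.] top [ 0.6154 -0.1775  0.0658] [ 0.6158 -0.1776  0.066 ] zmax [0.063 0.066 0.069] ext [0.04  0.001 0.006] rect  [array([ 616.5, -177.5]), array([ 0.8, 40.4]), np.float64(89.5)]
yellow 98 [ 28. 218.] top [0.4586 0.6315 0.0682] [0.4341 0.6459 0.0691] zmax [0.062 0.067 0.073] ext [0.126 0.111 0.008] rect  [array([436.8, 644.2]), array([153.6,  77.7]), np.float64(34.0)]
yellow 32 [ 13. 245.] top [0.3631 0.681  0.0694] [0.3629 0.6775 0.0699] zmax [0.066 0.069 0.074] ext [0.014 0.067 0.007] rect
[... 3570 characters left out ...]
  0.1917] zmax [0.189 0.192 0.195] ext [0.028 0.025 0.008] rect  [array([ 450.8, -439.5]), array([26.8, 26.1]), np.float64(23.9)]
blue 205 [431. 161.] top [0.7254 0.5149 0.048 ] [0.725  0.5149 0.0485] zmax [0.044 0.048 0.052] ext [0.088 0.047 0.009] rect  [array([723.3, 516.7]), array([87.3, 41.7]), np.float64(4.1)]
blue 96 [356. 205.] top [0.6372 0.128  0.151 ] [0.6392 0.1276 0.1512] zmax [0.147 0.151 0.155] ext [0.098 0.013 0.008] rect  [array([640.9, 128. ]), array([12.6, 97.6]), np.float64(89.4)]
blue 33 [ 37. 334.] top [ 0.197  -0.6681  0.0994] [ 0.1963 -0.671   0.0995] zmax [0.097 0.099 0.103] ext [0.01  0.071 0.008] rect  [array([ 196.2, -670.8]), array([ 4.5, 71.7]), np.float64(5.1)]
```

View pics/crop.png

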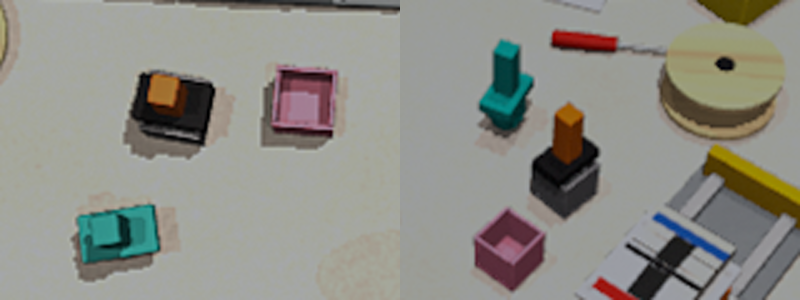

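The crop confirms the orange-handled roller with black guard in the grey stand, the turquoise one below it, and the pink empty box to its right. Moving over it at a safe height.

Emit:
{"fn": "apply_moves", "kwargs": {"moves": "0.0 0.03 0.03 0 0 0;0.2 0.42 0.12 0 0 -0.44;0.2 0.42 0.12 0 0 -0.44;0.2 0.42 0.12 0 0 -0.44;0.2 0.42 0.12 0 0 -0.44;0.2 0.42 0.12 0 0 -0.44;0.2 0.42 0.12 0 0 -0.44;0.2 0.42 0.12 0 0 -0.44;0.2 0.42 0.12 0 0 -0.44;0.2 0.42 0.12 0 0 -0.44;0.2 0.42 0.12 0 0 -0.44;0.2 0.42 0.12 0 0 -0.44"}}

```text
t: 1.1
eef_pos: [0.4256, -0.1865, 0.3519]
tcp_rot: [-3.141, -0.001, -0.084]
force: [0.6, -0.1, 0.3]
opening: 0.0856
grasp_force: 0.0
```

Emit:
{"fn": "apply_moves", "kwargs": {"moves": "0 0.36 -0.02 0 0 0;0 0.36 -0.02 0 0 0;0 0.36 -0.02 0 0 0;0 0.36 -0.02 0 0 0;0 0.36 -0.02 0 0 0;0 0.36 -0.02 0 0 0;0 0.36 -0.02 0 0 0;0 0.36 -0.02 0 0 0;0 0.36 -0.02 0 0 0;0 0.36 -0.02 0 0 0;0 0.36 -0.02 0 0 0;0 0.36 -0.02 0 0 0"}}

```text
t: 2.1
eef_pos: [0.4246, 0.169, 0.3309]
tcp_rot: [3.14, 0.001, -0.088]
force: [0.6, -1.1, 0.3]
opening: 0.0854
grasp_force: 0.0
```

Run:
```python
from m import *
o=env.observe();print(o['t'],np.round(o['eef_pos'],4),np.round(o['tcp_rot'],3))
s=snap('wrist','w1');print(np.round(np.linalg.inv(s['world_to_cam'])[:3],3))
```

```text
2.1 [0.4246 0.169  0.3309] [ 3.14e+00  1.00e-03 -8.80e-02]
[[-0.087 -0.954 -0.285  0.496]
 [-0.996  0.084  0.024  0.163]
 [ 0.001  0.286 -0.958  0.473]]
```

View pics/w1.png

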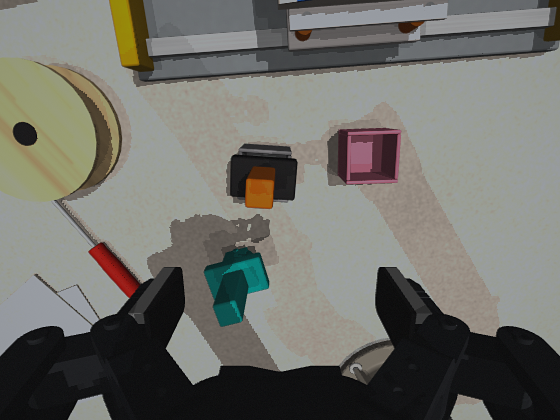

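Wrist view: the orange handle top is at (260,190) on the black guard (264,177), with turquoise at (237,285) and pink at (369,156). The guard is almost parallel to the gripper.

Run:
```python
from m import *
s=ld('w1');hsv,r=masks(s)
def rect(P): return [np.round(np.array(x),1) for x in cv2.minAreaRect((P[:,:2]*1000).astype(np.float32))]
m=r((3,130,60),(18,255,255)); 
for m_,st,c in comps(m,100):
    v,u=np.nonzero(m_);P=unproj(s,u,v); 
    if not(.38<P[:,0].mean()<.5 and .1<P[:,1].mean()<.25): continue
    h=P[P[:,2]>.157]; print('handle',rect(h),h.mean(0).round(4),P[:,2].min().round(3),P[:,2].max().round(3))
    # ray onto z=.164 for top face
    k=P[:,2]>.157; Q=plane(s,u[k],v[k],.164); print('plane',rect(Q),Q.mean(0).round(4))
vv,uu=np.mgrid[100:230,200:330];vv=vv.ravel();uu=uu.ravel()
P=unproj(s,uu,vv);col=s['color'][vv,uu].max(1)
k=(P[:,2]>.078)&(P[:,2]<.092)&(col<70)&(abs(P[:,0]-.43)<.06);print('guard',k.sum(),rect(P[k]),np.median(P[k],0))
k=(abs(P[:,2]-.065)<.004)&(abs(P[:,0]-.43)<.06);print('standrim?',k.sum(),rect(P[k]))
# guard in top view too
s=ld('top');vv,uu=np.mgrid[200:250,170:230];vv=vv.ravel();uu=uu.ravel();P=unproj(s,uu,vv);col=s['color'][vv,uu].max(1)
k=(P[:,2]>.078)&(P[:,2]<.092)&(col<80);print('guard top',k.sum(),rect(P[k]),np.median(P[k],0))
```

```text
handle [array([453.9, 184.1]), array([27.6, 90.5]), np.float64(80.2)] [0.4246 0.189  0.1634] 0.083 0.473
plane [array([424.5, 188.9]), array([27.2, 30. ]), np.float64(83.2)] [0.4247 0.1889 0.164 ]
guard 1827 [array([423.5, 189.6]), array([80. , 50.1]), np.float64(81.1)] [0.42974072 0.17865547 0.08424317]
standrim? 306 [array([423.3, 188.8]), array([67.4, 66.1]), np.float64(81.2)]
guard top 361 [array([423.1, 191. ]), array([81. , 50.1]), np.float64(82.1)] [0.41563779 0.17628976 0.08395977]
```

Emit:
{"fn": "apply_moves", "kwargs": {"moves": "0 0.019 -0.03 0 0 -0.06;0 0.019 -0.065 0 0 -0.06;0 0.019 -0.1 0 0 -0.06;0 0.019 -0.13 0 0 -0.06;0 0.019 -0.16 0 0 -0.06;0 0.019 -0.19 0 0 -0.06;0 0.019 -0.21 0 0 -0.06;0 0.019 -0.221 0 0 -0.06;0 0.019 -0.221 0 0 -0.06;0 0.019 -0.221 0 0 -0.06"}}

```text
t: 2.98
eef_pos: [0.4252, 0.1883, 0.1107]
tcp_rot: [3.141, -0.0, -0.149]
force: [-0.3, -0.2, 0.4]
opening: 0.0855
grasp_force: 0.0
```

Emit:
{"fn": "apply_moves", "kwargs": {"moves": "0 0 0 0 0 0;0 0 0 0 0 0;0 0 0 0 0 0;0 0 0 0 0 0;0 0 0 0 0 0;0 0 0 0 0 0;0 0 0 0 0 0;0 0 0 0 0 0", "jaw": 0.015, "newtons": 70}}

```text
t: 3.65
eef_pos: [0.4253, 0.1893, 0.1111]
tcp_rot: [-3.141, -0.001, -0.147]
force: [-0.0, -0.3, 6.4]
opening: 0.0269
grasp_force: 69.7
```

Emit:
{"fn": "apply_moves", "kwargs": {"moves": "0 0 0.01 0 0 0;0 0 0.03 0 0 0;0 0 0.055 0 0 0;0 0 0.085 0 0 0;0 0 0.12 0 0 0;0 0 0.16 0 0 0;0 0 0.19 0 0 0;0 0 0.21 0 0 0;0 0 0.21 0 0 0;0 0 0.21 0 0 0;0 0 0.21 0 0 0"}}

```text
t: 4.57
eef_pos: [0.4234, 0.1884, 0.3187]
tcp_rot: [3.14, 0.003, -0.147]
force: [-0.1, 0.3, -2.8]
opening: 0.0271
grasp_force: 69.5
```

```bash
cat > st.py <<'E'
from m import *
def rect(P): return [np.round(np.array(x),1) for x in cv2.minAreaRect((P[:,:2]*1000).astype(np.float32))]
def lines(f,box=None):
    s=ld(f);hsv,r=masks(s)
    for nm,lo,hi in(('blue',(104,130,60),(122,255,255)),('red',(0,150,80),(5,255,255)),('red',(172,150,80),(180,255,255)),('yellow',(20,150,80),(34,255,255))):
        for m,stt,c in comps(r(lo,hi),60):
            v,u=np.nonzero(m);P=unproj(s,u,v);P=P[P[:,2]>(.06 if nm=='yellow' else .08)]
            if len(P)<50: continue
            c=P.mean(0)
            if .5<c[0]<.78 and -.25<c[1]<.4: print(f,nm,len(P),rect(P),c.round(4),np.percentile(P[:,2],[5,95]).round(4))
E
python3 - <<'E'
from st import *
o=env.observe();print(o['t'],np.round(o['eef_pos'],4),np.round(o['tcp_rot'],4),o['force'].round(2),o['torque'].round(3))
for n in('top','scene','wrist'):
    s=snap(n,n+'2');lines(n+'2')
# roller in all views
for n in('top2','scene2','wrist2'):
    s=ld(n);hsv,r=masks(s)
    for m,stt,c in comps(r((3,130,60),(18,255,255)),15):
        v,u=np.nonzero(m);P=unproj(s,u,v)
        if np.linalg.norm(P.mean(0)[:2]-[.425,.19])<.06: print(n,'orange',len(P),rect(P),P.mean(0).round(3),P[:,2].min().round(3),P[:,2].max().round(3))
    vv,uu=np.mgrid[0:420,0:560];P=unproj(s,uu.ravel(),vv.ravel());col=s['color'].reshape(-1,3).max(1)
    k=(np.abs(P[:,2]-.294)<.008)&(col<90)&(np.hypot(P[:,0]-.425,P[:,1]-.19)<.06)
    if k.sum()>10: print('guard',k.sum(),rect(P[k]),np.percentile(P[k,2],[5,50,95]).round(4))
E
```

```text
4.5667 [0.4234 0.1884 0.3187] [ 3.1397e+00  2.9000e-03 -1.4690e-01] [-0.07  0.3  -2.76] [ 0.051 -0.046  0.022]
top2 blue 193 [array([460.1,  91.8]), array([485. ,  34.9]), np.float64(12.4)] [0.6341 0.13   0.16  ] [0.1426 0.1515]
top2 red 198 [array([457. ,  14.9]), array([ 14.5, 460.4]), np.float64(89.0)] [0.6346 0.0115 0.1528] [0.1423 0.151 ]
top2 yellow 169 [array([586.1, 274.5]), array([296.9,  46.7]), np.float64(27.6)] [0.6845 0.3243 0.0783] [0.0633 0.0734]
top2 yellow 403 [array([ 458.8, -111.8]), array([ 70.9, 531.4]), np.float64(67.5)] [ 0.6304 -0.1844  0.0705] [0.0629 0.0715]
scene2 blue 111 [array([ 792.5, -207.2]), array([ 93.1, 784.8]), np.float64(24.2)] [0.6446 0.1227 0.1593] [0.147  0.1533]
scene2 red 163 [array([638.4,  12. ]), array([19.6, 99.1]), np.float64(89.5)] [0.6389 0.0103 0.149 ] [0.1458 0.1524]
scene2 yellow 271 [array([644.8, 326.1]), array([ 25.1, 157.9]), np.float64(88.4)] [0.6477 0.3237 0.069 ] [0.0628 0.0743]
scene2 yellow 422 [array([ 775.7, -343.7]), array([121.9, 538.2]), np.float64(42.1)] [ 0.6398 -0.1912  0.077 ] [0.063  0.0732]
wrist2 yellow 1452 [array([546.3, 274.6]), array([209.8,  62.2]), np.float64(45.5)] [0.5988 0.3263 0.0678] [0.0639 0.0688]
scene2 orange 179 [array([423.6, 186.1]), array([28. , 30.2]), np.float64(84.4)] [0.433 0.183 0.334] 0.294 0.376
guard 255 [array([423.5, 187.3]), array([81. , 48.6]), np.float64(80.7)] [0.2876 0.2937 0.2981]
wrist2 orange 10332 [array([453.5, 183. ]), array([30.4, 83.5]), np.float64(82.4)] [0.432 0.187 0.356] 0.291 0.46
guard 6214 [array([423.6, 188.3]), array([80.4, 47.2]), np.float64(81.5)] [0.2891 0.2913 0.2924]
```

View pics/scene2.png

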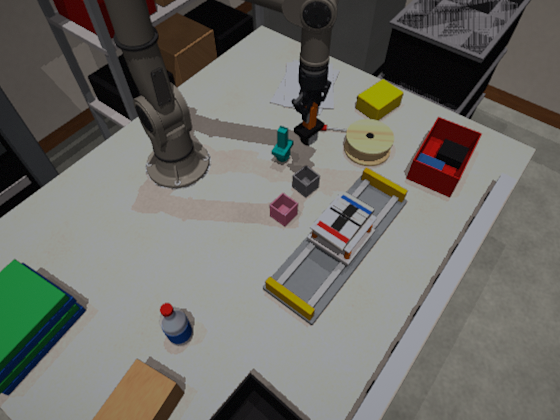

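The roller is out of the stand and upright at (310,125); the empty grey stand is at (306,180). Now carrying it over the crown.

Emit:
{"fn": "apply_moves", "kwargs": {"moves": "0.02 -0.011 0 0 0 0.02;0.05 -0.028 0 0 0 0.05;0.085 -0.048 -0.005 0 0 0.08;0.12 -0.068 -0.01 0 0 0.11;0.15 -0.085 -0.015 0 0 0.13;0.18 -0.102 -0.02 0 0 0.13;0.2 -0.112 -0.025 0 0 0.13;0.21 -0.118 -0.025 0 0 0.13;0.214 -0.12 -0.025 0 0 0.13;0.214 -0.12 -0.025 0 0 0.13;0.214 -0.12 -0.025 0 0 0.13;0.214 -0.12 -0.025 0 0 0.13"}}

```text
t: 5.72
eef_pos: [0.6375, 0.0709, 0.296]
tcp_rot: [-3.141, -0.0, -0.014]
force: [0.4, -0.5, -3.0]
opening: 0.0274
grasp_force: 69.3
```

Run:
```python
from st import *
o=env.observe();print(o['t'],np.round(o['eef_pos'],4),np.round(o['tcp_rot'],4),o['force'].round(2),o['torque'].round(3))
for n in('scene','wrist'):
    s=snap(n,n+'3');lines(n+'3')
s=ld('wrist3');hsv,r=masks(s)
vv,uu=np.mgrid[0:420,0:560];P=unproj(s,uu.ravel(),vv.ravel());col=s['color'].reshape(-1,3).max(1)
z=o['eef_pos'][2]-.1015+.075
k=(np.abs(P[:,2]-z)<.008)&(col<90)&(np.hypot(P[:,0]-.638,P[:,1]-.07)<.06)
print('guard',k.sum(),rect(P[k]),np.percentile(P[k,2],[5,50,95]).round(4))
a=ld('scene3')['color'];b=s['color']
cv2.imwrite('pics/w3.png',np.hstack([cv2.resize(a[140:290,240:440],(400,300)),cv2.resize(b,(400,300))])[:,:,::-1])
```

```text
5.7167 [0.6375 0.0709 0.296 ] [-3.1413e+00 -1.0000e-04 -1.4400e-02] [ 0.36 -0.48 -3.01] [ 0.007  0.023 -0.033]
scene3 red 167 [array([638.7,  10.5]), array([15.7, 99.3]), np.float64(88.1)] [0.6392 0.0104 0.1492] [0.1454 0.1529]
scene3 yellow 286 [array([804.8, -98.5]), array([148.3, 983.3]), np.float64(20.9)] [0.6524 0.3045 0.0919] [0.0614 0.0742]
scene3 yellow 428 [array([ 775.8, -343.7]), array([122.1, 538.2]), np.float64(42.1)] [ 0.6406 -0.193   0.0819] [0.0625 0.0734]
wrist3 blue 1062 [array([678.4, 118.5]), array([ 43.3, 107.1]), np.float64(54.2)] [0.6623 0.1298 0.1475] [0.1448 0.1486]
wrist3 red 1071 [array([676.8,  21. ]), array([108.6,  43.4]), np.float64(34.6)] [0.66   0.0101 0.1484] [0.1447 0.1486]
wrist3 yellow 2916 [array([639.6, 205.3]), array([266.5, 158.6]), np.float64(88.1)] [0.6494 0.3221 0.0701] [0.0621 0.0687]
wrist3 yellow 2589 [array([635.6, -63.5]), array([267.8, 158. ]), np.float64(89.4)] [ 0.6399 -0.1835  0.0695] [0.0655 0.0685]
guard 6342 [array([638.3,  70.7]), array([80.1, 46.4]), np.float64(88.5)] [0.266  0.2691 0.2702]
```

View pics/w3.png

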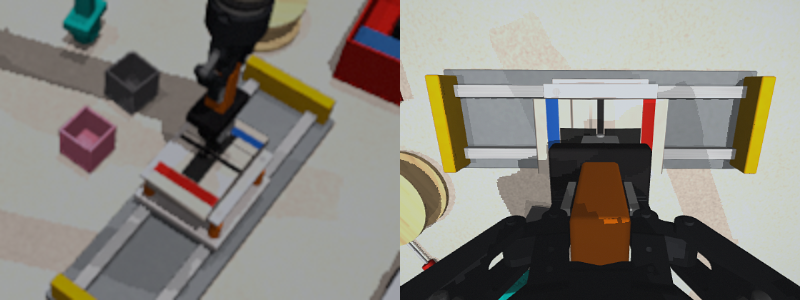

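Picture 3: the roller hangs over the cover; the wrist view shows both lines (blue at (552,120), red at (648,120)), both stop blocks and the guard. That makes it a good feedback sensor. Next I'm writing the estimator and planner.

```bash
cat > ctl.py <<'E'
import sys, json, os
from m import *
X0,YAW,ZT=.638,.018,.1018   # station line x, axis slope, tool-tip height over the wheel's lowest point
C=json.load(open('c.json')) if os.path.exists('c.json') else dict(y0=.0704,z0=[.1475,.1484],b=0.,m=3.0,log=[],ref=[0,.1,0,0],c=.034,tau=.06)
H=1/60; G=.325
def ax(P): return P[...,1]+YAW*(P[...,0]-X0)-C['y0']
def see():
    o=env.observe(); s=env.snapshot('wrist'); hsv,r=masks(s); out={}
    for nm,m in(('b',r((104,130,60),(122,255,255))),('r',r((0,150,80),(5,255,255))|r((172,150,80),(180,255,255)))):
        v,u=np.nonzero(m); P=unproj(s,u,v); P=P[(P[:,2]>.07)&(P[:,2]<.16)&(P[:,0]>.645)&(P[:,0]<.70)]
        if len(P)>100: out[nm]=(np.median(ax(P)),np.median(P[:,2]),len(P))
    q=[out[k][0]-(.0598 if k=='b' else -.0598) for k in out]
    c=[z0-out[k][1] for k,z0 in zip('br',C['z0']) if k in out]
    return o,float(np.mean(q)),float(np.mean(c)),len(out)
def sim(s,v,pa,cmd,F,m,b=0.):
    "cmd: commanded p per substep; returns histories of s,v,p"
    S=[];k=F/G
    for p in cmd:
        pa+=(p-pa)*H/C['tau']; a=(-k*(pa-s+b)-13*s-2*v)/m if F>0 else (-13*s-2*v)/m
        v+=a*H; s+=v*H; S.append((s,v,pa))
    return np.array(S)
def ramp(p0,rows): return np.concatenate([np.linspace(a,b,6)[1:] for a,b in zip([p0,*rows],rows)])
def uref(t):
    t0,t1,a,b=C['ref']; x=np.clip((t-t0)/(t1-t0),0,1); return a+(b-a)*x*x*x*(10-15*x+6*x*x)
def measure(n=4):
    D=[see() for _ in range(n)]; o=env.observe()
    t=np.arange(n)*.05; S=np.array([d[1] for d in D]); P=[float(ax(d[0]['eef_pos'])) for d in D]
    c=np.mean([d[2] for d in D]); fz=np.mean([d[0]['force'][2] for d in D])+2.8; fy=np.mean([d[0]['force'][1] for d in D])
    return o,t,S,P,c,fz,fy,D[-1][3]
E
cat > step.py <<'E'
# usage: step.py nrows [target_u ramp_s]   -> state and the next rows
from ctl import *
import ctl
n=int(sys.argv[1]); o,t,S,P,c,fz,fy,nl=measure(); T=o['t']; p=float(ax(o['eef_pos']))
F=200*max(c,0) if c>.004 else 0.
idx=np.round(t/H).astype(int)
one=lambda s0,v0:np.r_[s0,sim(s0,v0,p,[p]*12,F,C['m'],C['b'])[:,0]][idx]
base=one(0,0);A=np.c_[one(1,0)-base,one(0,1)-base];y=S-base;A2=A/.0005;y2=y/.0005
if C['log'] and 'pred' in C['log'][-1]:
    ps,pv=C['log'][-1]['pred']; A2=np.r_[A2,[[1/.006,0],[0,1/.025]]]; y2=np.r_[y2,ps/.006,pv/.025]
s0,v0=np.linalg.lstsq(A2,y2,rcond=None)[0]
L=C['log'][-1] if C['log'] else None
if L and 'pred' in L and F>0 and L['F']>0:   # hold prediction against measurement; refresh the offset b
    e=[]
    for b in(0,.001):
        e.append(sim(L['s'],L['v'],L['p'],ramp(L['pc'],L['rows']),(F+L['F'])/2,C['m'],b)[-1,:2])
    g=(e[1]-e[0])*1000; W=np.array([1/.0015,1/.012]); d=(np.array([s0,v0])-e[0])
    bf=float((g*W**2)@d/((g*W)@(g*W))); C['b']=float(np.clip(.6*C['b']+.4*bf,-.006,.006))
    print('pred s %.1f v %.1f  bfit %.1f b %.1f mm'%(L['pred'][0]*1e3,L['pred'][1]*1e3,bf*1e3,C['b']*1e3))
X=sim(s0,v0,p,[p]*12,F,C['m'],C['b'])[-1]; s,v=X[:2]
print('t %.2f s %.1f v %.1f mm/s p %.1f u %.1f | c %.1f fz %.2f fy %.2f zTCP %.4f x %.4f lines %d'%(T,s*1e3,v*1e3,p*1e3,(p-s)*1e3,c*1e3,fz,fy,o['eef_pos'][2],o['eef_pos'][0],nl), 'rot',o['tcp_rot'].round(3),'grip %.0f'%o['grasp_force'])
if len(sys.argv)>3: C['ref']=[T,T+float(sys.argv[3]),float(uref(T)),float(sys.argv[2])]
Ft=200*C['c']; N=36
def hist(d):  # d: p shifts, n rows, hold .2 s, rest rows
    r=p+np.asarray(d); cm=np.r_[ramp(p,r[:n]),[r[n-1]]*12,ramp(r[n-1],r[n:])]
    return sim(s,v,p,cm,Ft,C['m'],C['b'])
def res(d):
    h=hist(d); tt=T+H*np.arange(1,len(h)+1); ur=uref(tt); se=-Ft*ur/(G*13)
    j=slice(None,None,3); dd=np.r_[0,0,d]
    w=np.ones(len(h)); w[-30:]=2
    return np.r_[((h[:,2]-h[:,0]-ur)*w)[j],(.6*(h[:,0]-se)*w)[j],(.25*h[:,1]*w)[j],.8*np.diff(dd,2)]
r0=res(np.zeros(N));J=np.array([res(e)-r0 for e in np.eye(N)*1.]).T
d=np.linalg.lstsq(J,-r0,rcond=None)[0]; d[:n]=np.round(d[:n],3); h=hist(d)
zt=lambda u:.153-C['c']-(G-np.sqrt(G*G-u*u))+ZT
rows=[]
for i in range(n):
    a=h[5*i+4];u=a[2]-a[0]; dz=round(float(zt(u)-o['eef_pos'][2]),3); rows.append((round(d[i]*YAW+(X0+YAW*p-o['eef_pos'][0])*min(1,(i+1)/n),3),round(float(d[i]),3),dz))
print('; '.join('%g %g %g 0 0 0'%tuple(x+0. for x in r) for r in rows))
e=h[5*n-1]; C['log'].append(dict(T=T,s=s,v=v,p=p,pc=p,rows=[p+r[1] for r in rows],F=F,pred=[e[0],e[1]],meas=[s0,v0]))
print('end: s %.1f v %.1f u %.1f ; u path'%(e[0]*1e3,e[1]*1e3,(e[2]-e[0])*1e3),np.round((h[4::5,2]-h[4::5,0])*1e3).astype(int),'smax',np.round(abs(h[:,0]).max()*1e3))
json.dump(C,open('c.json','w'))
E
time python3 step.py 8; rm c.json
```

```text
t 6.02 s -0.1 v 0.3 mm/s p -1.1 u -1.0 | c 1.2 fz -0.13 fy -0.37 zTCP 0.2958 x 0.6383 lines 2 rot [ 3.141 -0.    -0.017] grip 69
0 0.001 -0.075 0 0 0; 0 0.001 -0.075 0 0 0; 0 0.001 -0.075 0 0 0; 0 0.001 -0.075 0 0 0; 0 0.001 -0.075 0 0 0; 0 0.001 -0.075 0 0 0; 0 0.001 -0.075 0 0 0; 0 0.001 -0.075 0 0 0
end: s 0.5 v 1.0 u -0.5 ; u path [  0   0   0   0   0   0   0  -1  -1  -1  -1  -1  -1  -1  -1  -1  -2  -2
  -2  -2  -3  -3  -3  -4  -4  -4  -5  -6  -6  -7  -8  -9 -10 -11 -12 -14
 -15 -17] smax 18.0
real	0m15.900s
user	0m1.724s
sys	0m0.278s
```

```bash
sed -i 's/z0=\[.1475,.1484\]/z0=[.1463,.1472]/' ctl.py
```

Emit:
{"fn": "apply_moves", "kwargs": {"moves": "0 0.001 -0.015 0 0 0;0 0.001 -0.028 0 0 0;0 0.001 -0.036 0 0 0;0 0.001 -0.041 0 0 0;0 0.001 -0.046 0 0 0;0 0.001 -0.052 0 0 0;0 0.001 -0.058 0 0 0;0 0.001 -0.064 0 0 0;0 0.001 -0.069 0 0 0;0 0.001 -0.073 0 0 0;0 0.001 -0.075 0 0 0"}}

```text
t: 6.93
eef_pos: [0.6386, 0.0702, 0.2203]
tcp_rot: [3.142, 0.0, -0.017]
force: [-3.1, 0.9, 5.0]
opening: 0.0276
grasp_force: 69.9
```

```bash
python3 step.py 7
```

```text
t 7.13 s 0.2 v 0.2 mm/s p -0.3 u -0.5 | c 33.3 fz 6.92 fy 0.29 zTCP 0.2208 x 0.6386 lines 2 rot [ 3.142 -0.    -0.017] grip 70
0 0 0 0 0 0; 0 0.001 0 0 0 0; 0 0.001 0 0 0 0; 0 0.001 0 0 0 0; 0 0.001 0 0 0 0; -0.001 0 0 0 0 0; -0.001 0 0 0 0 0
end: s 0.2 v -0.6 u -0.3 ; u path [-1  0  0  0  0  0  0  0  0  0  0  0  0  0  0  0  0  0  0  0  0  0  0  0
 -1 -1 -1 -1 -1 -1 -1 -1 -1 -1 -2 -2 -2 -2] smax 2.0
```

Emit:
{"fn": "apply_moves", "kwargs": {"moves": "0 0 0 0 0 0; 0 0.001 0 0 0 0; 0 0.001 0 0 0 0; 0 0.001 0 0 0 0; 0 0.001 0 0 0 0; -0.001 0 0 0 0 0; -0.001 0 0 0 0 0"}}

```text
t: 7.72
eef_pos: [0.6382, 0.0697, 0.2207]
tcp_rot: [3.141, -0.002, -0.017]
force: [-2.5, -0.3, 3.3]
opening: 0.0275
grasp_force: 70.1
```

```bash
python3 step.py 8 0.057 4.5
```

```text
pred s 0.2 v -0.6  bfit -1.1 b -0.4 mm
t 7.92 s 1.9 v 2.4 mm/s p -0.5 u -2.4 | c 33.1 fz 6.63 fy -0.57 zTCP 0.2206 x 0.6381 lines 2 rot [ 3.142e+00 -1.000e-03 -1.700e-02] grip 70
0 0.004 0 0 0 0; 0 0.005 0 0 0 0; 0 0.006 0 0 0 0; 0 0.006 0 0 0 0; 0 0.005 0 0 0 0; 0 0.005 0 0 0 0; 0 0.005 0 0 0 0; 0 0.005 0 0 0 0
end: s -0.1 v -10.0 u 4.5 ; u path [ 0  1  3  3  3  3  4  5  5  7  8  9 10 12 13 15 16 18 20 22 23 25 26 28
 29 30 31 31 31 31 32 34 36 39 40 42 43 45] smax 69.0
```

Emit:
{"fn": "apply_moves", "kwargs": {"moves": "0 0.004 0 0 0 0; 0 0.005 0 0 0 0; 0 0.006 0 0 0 0; 0 0.006 0 0 0 0; 0 0.005 0 0 0 0; 0 0.005 0 0 0 0; 0 0.005 0 0 0 0; 0 0.005 0 0 0 0"}}

```text
t: 8.58
eef_pos: [0.638, 0.0745, 0.2205]
tcp_rot: [3.141, -0.001, -0.018]
force: [0.1, -0.2, 3.9]
opening: 0.0268
grasp_force: 70.2
```

```bash
python3 step.py 8
```

```text
pred s -0.1 v -10.0  bfit 0.1 b -0.2 mm
t 8.78 s -2.6 v -9.6 mm/s p 4.6 u 7.2 | c 33.3 fz 6.96 fy -0.64 zTCP 0.2205 x 0.6380 lines 2 rot [-3.142e+00 -1.000e-03 -1.700e-02] grip 70
0 0.001 0 0 0 0; 0 0 0 0 0 0; 0 0 0 0 0 0; 0 -0.001 0 0 0 0; 0 -0.002 0 0 0 0; 0 -0.003 0 0 0 0; 0 -0.004 0 0 0 0; 0 -0.006 0 0 0 0
end: s -16.3 v -29.4 u 15.8 ; u path [ 9 10 11 12 13 14 15 16 18 20 22 23 25 26 28 30 32 33 35 37 38 40 41 42
 43 44 45 45 46 46 47 48 50 51 52 52 53 53] smax 87.0
```

Emit:
{"fn": "apply_moves", "kwargs": {"moves": "0 0.001 0 0 0 0; 0 0 0 0 0 0; 0 0 0 0 0 0; 0 -0.001 0 0 0 0; 0 -0.002 0 0 0 0; 0 -0.003 0 0 0 0; 0 -0.004 0 0 0 0; 0 -0.006 0 0 0 0"}}

```text
t: 9.45
eef_pos: [0.6378, 0.0692, 0.2205]
tcp_rot: [-3.141, -0.0, -0.017]
force: [1.1, 0.3, 3.4]
opening: 0.0274
grasp_force: 70.2
```

```bash
python3 step.py 8
```

```text
pred s -16.3 v -29.4  bfit -3.9 b -1.7 mm
t 9.65 s -13.4 v -15.0 mm/s p -1.6 u 11.8 | c 33.2 fz 6.77 fy -0.14 zTCP 0.2204 x 0.6378 lines 2 rot [ 3.141 -0.    -0.017] grip 70
0 0.011 0 0 0 0; 0 0.015 -0.001 0 0 0; 0 0.013 -0.001 0 0 0; 0 0.009 -0.001 0 0 0; 0 0.005 -0.001 0 0 0; 0 0.001 -0.001 0 0 0; 0 -0.004 -0.001 0 0 0; 0 -0.01 -0.001 0 0 0
end: s -37.9 v -51.7 u 29.3 ; u path [20 27 31 31 31 31 31 29 31 35 37 37 38 39 41 42 44 45 46 47 48 49 50 51
 51 51 52 52 52 52 51 51 50 49 48 47 46 45] smax 86.0
```

Emit:
{"fn": "apply_moves", "kwargs": {"moves": "0 0.011 0 0 0 0; 0 0.015 -0.001 0 0 0; 0 0.013 -0.001 0 0 0; 0 0.009 -0.001 0 0 0; 0 0.005 -0.001 0 0 0; 0 0.001 -0.001 0 0 0; 0 -0.004 -0.001 0 0 0; 0 -0.01 -0.001 0 0 0"}}

```text
t: 10.32
eef_pos: [0.6376, 0.0582, 0.2193]
tcp_rot: [3.141, 0.0, -0.018]
force: [1.6, 0.5, 3.6]
opening: 0.0274
grasp_force: 70.1
```

```bash
python3 step.py 7
```

```text
pred s -37.9 v -51.7  bfit -0.2 b -1.1 mm
t 10.52 s -50.9 v -59.2 mm/s p -12.1 u 38.7 | c 32.9 fz 6.17 fy -0.05 zTCP 0.2192 x 0.6376 lines 2 rot [ 3.141  0.    -0.018] grip 70
0 -0.009 -0.001 0 0 0; 0 -0.015 0 0 0 0; 0 -0.017 -0.001 0 0 0; 0 -0.018 -0.001 0 0 0; 0 -0.019 -0.001 0 0 0; 0 -0.02 -0.001 0 0 0; 0 -0.021 -0.002 0 0 0
end: s -77.7 v -29.8 u 45.1 ; u path [38 37 37 39 41 43 45 47 49 50 51 52 53 54 55 55 56 56 57 57 57 57 58 58
 58 58 58 59 59 59 59 59 59 59 59 59 59 59] smax 93.0
```

Emit:
{"fn": "apply_moves", "kwargs": {"moves": "0 -0.009 -0.001 0 0 0; 0 -0.015 -0.001 0 0 0; 0 -0.017 -0.001 0 0 0; 0 -0.018 -0.001 0 0 0; 0 -0.019 -0.002 0 0 0; 0 -0.02 -0.002 0 0 0; 0 -0.021 -0.002 0 0 0"}}

```text
t: 11.1
eef_pos: [0.6375, 0.0383, 0.2173]
tcp_rot: [-3.141, 0.0, -0.017]
force: [1.3, 0.4, 5.1]
opening: 0.0276
grasp_force: 70.2
```

```bash
python3 step.py 8
```

```text
pred s -77.7 v -29.8  bfit 0.1 b -0.6 mm
t 11.30 s -80.1 v -4.8 mm/s p -32.1 u 48.0 | c 32.7 fz 6.76 fy 0.63 zTCP 0.2173 x 0.6375 lines 2 rot [-3.141  0.    -0.017] grip 70
0 0.005 -0.001 0 0 0; 0 0.007 -0.001 0 0 0; 0 0.006 -0.001 0 0 0; 0 0.005 -0.001 0 0 0; 0 0.004 -0.001 0 0 0; 0 0.003 -0.001 0 0 0; 0 0.001 -0.001 0 0 0; 0 0 -0.001 0 0 0
end: s -85.9 v -11.9 u 54.4 ; u path [51 55 55 55 55 55 55 54 55 56 56 56 56 56 56 56 57 57 57 58 58 58 58 59
 59 59 59 60 60 60 60 60 61 61 61 62 62 63] smax 97.0
```

Emit:
{"fn": "apply_moves", "kwargs": {"moves": "0 0.005 -0.001 0 0 0; 0 0.007 -0.001 0 0 0; 0 0.006 -0.001 0 0 0; 0 0.005 -0.001 0 0 0; 0 0.004 -0.001 0 0 0; 0 0.003 -0.001 0 0 0; 0 0.001 -0.001 0 0 0; 0 0 -0.001 0 0 0"}}

```text
t: 11.97
eef_pos: [0.6375, 0.0374, 0.2163]
tcp_rot: [3.141, 0.0, -0.018]
force: [0.8, 1.1, 3.9]
opening: 0.0274
grasp_force: 70.2
```

```bash
python3 step.py 8
```

```text
pred s -85.9 v -11.9  bfit 2.3 b 0.5 mm
t 12.17 s -90.1 v -16.2 mm/s p -32.6 u 57.5 | c 32.4 fz 6.72 fy 0.87 zTCP 0.2163 x 0.6376 lines 2 rot [ 3.141  0.    -0.017] grip 70
0 -0.005 0 0 0 0; 0 -0.008 0 0 0 0; 0 -0.008 0 0 0 0; 0 -0.008 0 0 0 0; 0 -0.008 0 0 0 0; 0 -0.007 0 0 0 0; 0 -0.007 0 0 0 0; 0 -0.006 0 0 0 0
end: s -95.1 v 1.3 u 56.1 ; u path [56 54 53 54 54 55 55 56 56 56 56 57 57 57 57 57 56 56 56 56 55 55 55 54
 54 53 53 52 52 51 51 50 50 49 48 47 46 45] smax 95.0
```

Emit:
{"fn": "apply_moves", "kwargs": {"moves": "0 -0.005 0 0 0 0; 0 -0.008 0 0 0 0; 0 -0.008 0 0 0 0; 0 -0.008 0 0 0 0; 0 -0.008 0 0 0 0; 0 -0.007 0 0 0 0; 0 -0.007 0 0 0 0; 0 -0.006 0 0 0 0"}}

```text
t: 12.83
eef_pos: [0.6375, 0.0321, 0.2163]
tcp_rot: [3.141, 0.0, -0.017]
force: [0.4, 0.1, 4.0]
opening: 0.0272
grasp_force: 70.2
```

```bash
python3 step.py 8 -0.057 6.5
```

```text
pred s -95.1 v 1.3  bfit 5.6 b 2.6 mm
t 13.03 s -97.0 v 4.0 mm/s p -38.1 u 58.9 | c 31.5 fz 6.46 fy 1.31 zTCP 0.2163 x 0.6376 lines 2 rot [-3.141  0.    -0.017] grip 70
0 -0.002 -0.001 0 0 0; 0 -0.002 0 0 0 0; 0 -0.002 0 0 0 0; 0 -0.002 0 0 0 0; 0 -0.002 0 0 0 0; 0 -0.002 0 0 0 0; 0 -0.002 0 0 0 0; 0 -0.003 0 0 0 0
end: s -93.9 v 7.0 u 53.2 ; u path [57 57 56 56 55 55 54 53 52 51 50 49 48 46 45 43 41 39 37 36 34 32 31 29
 28 27 26 26 26 26 26 25 23 20 18 16 14 12] smax 97.0
```

Emit:
{"fn": "apply_moves", "kwargs": {"moves": "0 -0.002 -0.001 0 0 0; 0 -0.002 -0.001 0 0 0; 0 -0.002 -0.001 0 0 0; 0 -0.002 -0.001 0 0 0; 0 -0.002 -0.001 0 0 0; 0 -0.002 -0.001 0 0 0; 0 -0.002 0 0 0 0; 0 -0.003 0 0 0 0"}}

```text
t: 13.7
eef_pos: [0.6376, 0.0295, 0.2165]
tcp_rot: [-3.141, 0.0, -0.017]
force: [-0.6, 1.5, 3.9]
opening: 0.0274
grasp_force: 70.2
```

```bash
python3 - <<'E'
import json
C=json.load(open('c.json'));C['b']=0.3e-3;C['c']=.0345;json.dump(C,open('c.json','w'))
s=open('step.py').read()
s=s.replace("F=200*max(c,0) if c>.004 else 0.","ug=p-S[-1]; cg=.153+ZT-o['eef_pos'][2]-(G-np.sqrt(G*G-ug*ug)); F=200*cg*(1+ug*ug/(2*G*G)) if cg>.004 else 0.; print('cg %.1f'%(cg*1e3),end=' ')")
open('step.py','w').write(s)
E
python3 step.py 8
```

```text
cg 33.6 pred s -93.9 v 7.0  bfit 7.4 b 3.1 mm
t 13.90 s -98.2 v -1.2 mm/s p -41.6 u 56.6 | c 32.0 fz 6.06 fy 1.31 zTCP 0.2163 x 0.6376 lines 2 rot [ 3.141  0.    -0.017] grip 70
0 -0.008 0 0 0 0; 0 -0.012 0.001 0 0 0; 0 -0.011 0.001 0 0 0; 0 -0.009 0.001 0 0 0; 0 -0.007 0.001 0 0 0; 0 -0.006 0.001 0 0 0; 0 -0.004 0.001 0 0 0; 0 -0.001 0.001 0 0 0
end: s -87.2 v 32.6 u 43.2 ; u path [ 52  47  45  45  45  44  43  43  42  39  36  35  33  31  28  25  23  20
  17  14  12   9   7   5   3   1   0  -1  -1  -1  -2  -4  -6  -9 -12 -14
 -16 -19] smax 98.0
```

Emit:
{"fn": "apply_moves", "kwargs": {"moves": "0 -0.008 0 0 0 0; 0 -0.012 0 0 0 0; 0 -0.011 0 0 0 0; 0 -0.009 0 0 0 0; 0 -0.007 0.001 0 0 0; 0 -0.006 0.001 0 0 0; 0 -0.004 0.001 0 0 0; 0 -0.001 0.001 0 0 0"}}

```text
t: 14.57
eef_pos: [0.6376, 0.0283, 0.2174]
tcp_rot: [3.141, 0.0, -0.017]
force: [0.3, 0.6, 4.0]
opening: 0.0273
grasp_force: 70.2
```

```bash
python3 - <<'E'
import json
C=json.load(open('c.json'));C['b']=0.5e-3;C['ref'][3]=-.054;C['log'][-1]['F']*=1.09;json.dump(C,open('c.json','w'))
s=open('step.py').read()
s=s.replace("F=200*cg*(1+","F=218*cg*(1+").replace("Ft=200*","Ft=218*")
open('step.py','w').write(s)
E
python3 step.py 8
```

```text
cg 35.2 pred s -87.2 v 32.6  bfit -2.5 b -0.7 mm
t 14.77 s -77.4 v 41.3 mm/s p -41.9 u 35.5 | c 33.4 fz 6.76 fy 1.07 zTCP 0.2174 x 0.6376 lines 2 rot [-3.142 -0.    -0.016] grip 70
0 0.007 0.001 0 0 0; 0 0.011 0.001 0 0 0; 0 0.013 0.001 0 0 0; 0 0.013 0.001 0 0 0; 0 0.013 0.001 0 0 0; 0 0.014 0.002 0 0 0; 0 0.015 0.002 0 0 0; 0 0.017 0.002 0 0 0
end: s -49.5 v 42.0 u 23.6 ; u path [ 36  37  36  34  31  28  26  24  21  17  14  12  10   7   5   2  -1  -3
  -6  -8 -11 -13 -15 -17 -19 -21 -22 -22 -23 -23 -24 -27 -31 -34 -36 -38
 -40 -42] smax 77.0
```

Emit:
{"fn": "apply_moves", "kwargs": {"moves": "0 0.007 0.001 0 0 0; 0 0.011 0.001 0 0 0; 0 0.013 0.001 0 0 0; 0 0.013 0.001 0 0 0; 0 0.013 0.001 0 0 0; 0 0.014 0.002 0 0 0; 0 0.015 0.002 0 0 0; 0 0.017 0.002 0 0 0"}}

```text
t: 15.43
eef_pos: [0.6378, 0.0444, 0.2194]
tcp_rot: [3.141, -0.0, -0.018]
force: [0.4, 1.1, 3.5]
opening: 0.0274
grasp_force: 70.1
```

```bash
python3 step.py 8
```

```text
cg 34.1 pred s -49.5 v 42.0  bfit 3.1 b 0.8 mm
t 15.63 s -54.2 v 9.8 mm/s p -25.3 u 28.9 | c 32.7 fz 6.58 fy 1.14 zTCP 0.2194 x 0.6378 lines 2 rot [ 3.142 -0.    -0.017] grip 70
0 -0.019 0 0 0 0; -0.001 -0.026 0.001 0 0 0; 0 -0.023 0.001 0 0 0; 0 -0.017 0.001 0 0 0; 0 -0.01 0.001 0 0 0; 0 -0.004 0.001 0 0 0; 0 0.003 0.001 0 0 0; 0 0.012 0.001 0 0 0
end: s -21.4 v 77.9 u 3.7 ; u path [ 17   5   0   0   1   2   2   4   1  -5  -9  -9 -10 -13 -15 -18 -21 -24
 -26 -29 -31 -33 -35 -37 -39 -40 -41 -42 -42 -43 -43 -45 -47 -48 -49 -50
 -50 -51] smax 90.0
```

Emit:
{"fn": "apply_moves", "kwargs": {"moves": "0 -0.016 0 0 0 0; 0 -0.024 0.001 0 0 0; 0 -0.022 0.001 0 0 0; 0 -0.017 0.001 0 0 0; 0 -0.01 0.001 0 0 0; 0 -0.004 0.001 0 0 0; 0 0.003 0.001 0 0 0; 0 0.012 0.001 0 0 0"}}

```text
t: 16.3
eef_pos: [0.6379, 0.0585, 0.2205]
tcp_rot: [-3.141, -0.001, -0.016]
force: [1.0, 0.4, 3.6]
opening: 0.0271
grasp_force: 70.2
```

```bash
python3 step.py 7 -0.054 4
```

```text
cg 33.7 pred s -21.4 v 77.9  bfit 9.6 b 4.3 mm
t 16.50 s -29.9 v 27.3 mm/s p -12.3 u 17.5 | c 32.1 fz 6.27 fy 1.35 zTCP 0.2206 x 0.6379 lines 2 rot [-3.141e+00 -1.000e-03 -1.500e-02] grip 70
0 -0.017 0 0 0 0; 0 -0.022 0 0 0 0; 0 -0.017 0 0 0 0; 0 -0.01 0 0 0 0; 0 -0.004 0 0 0 0; 0 0.001 0 0 0 0; 0 0.007 0 0 0 0
end: s -5.5 v 51.4 u -2.8 ; u path [  5  -6  -9  -7  -5  -4  -3  -5  -8 -11 -11 -12 -14 -17 -19 -22 -24 -27
 -29 -31 -33 -35 -37 -39 -40 -41 -42 -43 -43 -44 -44 -45 -47 -49 -51 -53
 -55 -57] smax 90.0
```

Emit:
{"fn": "apply_moves", "kwargs": {"moves": "0 -0.017 0 0 0 0; 0 -0.022 0 0 0 0; 0 -0.017 0 0 0 0; 0 -0.01 0 0 0 0; 0 -0.004 0 0 0 0; 0 0.001 0 0 0 0; 0 0.007 0 0 0 0"}}

```text
t: 17.08
eef_pos: [0.6379, 0.0659, 0.2206]
tcp_rot: [-3.141, -0.001, -0.015]
force: [1.2, -0.0, 4.2]
opening: 0.0268
grasp_force: 70.2
```

```bash
python3 - <<'E'
s=open('ctl.py').read()
s=s.replace("    q=[out[k][0]","""    e=o['eef_pos']; V,U=np.mgrid[150:420,120:440]; V=V.ravel();U=U.ravel(); P=unproj(s,U,V); col=s['color'][V,U].max(1)
    zg=e[2]-ZT+.075; k=(abs(P[:,2]-zg)<.007)&(col<90)&(abs(P[:,0]-e[0]-.015)<.012)&(abs(P[:,1]-e[1])<.06)
    gy=[]
    for x in np.arange(.007,.024,.004):
        q=k&(abs(P[:,0]-e[0]-x)<.002)
        if q.sum()>30: a=P[q,1]; gy.append((a.min()+a.max())/2-e[1]+YAW*x)
    s['gy']=float(np.mean(gy)) if gy else float('nan'); GY.append(s['gy'])
    if len(GY)==1: cv2.imwrite('pics/last_%d.png'%(o['t']*100),s['color'][:,:,::-1]); pickle.dump(s,open('pics/last_%d.pkl'%(o['t']*100),'wb'))
    q=[out[k][0]""").replace("def ax(","GY=[]\ndef ax(")
open('ctl.py','w').write(s)
s=open('step.py').read()
s=s.replace("print('t %.2f","print('gy',np.round(np.array(ctl.GY)*1e3,1));print('t %.2f")
open('step.py','w').write(s)
E
python3 step.py 7; ls pics
```

```text
cg 34.1 pred s -5.5 v 51.4  bfit 2.6 b 3.6 mm
gy [0.2 0.4 0.3 0.1]
t 17.28 s 8.2 v 56.3 mm/s p -5.6 u -13.9 | c 32.9 fz 7.42 fy 0.16 zTCP 0.2206 x 0.6379 lines 2 rot [-3.142e+00 -1.000e-03 -1.600e-02] grip 70
0 0.011 0 0 0 0; 0 0.017 0 0 0 0; 0 0.019 0 0 0 0; 0 0.018 0 0 0 0; 0 0.018 -0.001 0 0 0; 0 0.017 -0.001 0 0 0; 0 0.017 -0.001 0 0 0
end: s 32.3 v 26.4 u -20.8 ; u path [-12  -9  -9 -12 -15 -18 -21 -23 -25 -27 -29 -31 -32 -34 -35 -36 -38 -39
 -40 -41 -41 -42 -43 -43 -43 -43 -43 -43 -42 -41 -40 -40 -39 -38 -36 -34
 -31 -28] smax 80.0
both.png
crop.png
last_1708.pkl
last_1708.png
scene.pkl
scene.png
scene2.pkl
scene2.png
scene3.pkl
scene3.png
top.pkl
top.png
top2.pkl
top2.png
w1.pkl
w1.png
w3.png
wrist2.pkl
wrist2.png
wrist3.pkl
wrist3.png
```

Emit:
{"fn": "apply_moves", "kwargs": {"moves": "0 0.011 0 0 0 0; 0 0.017 0 0 0 0; 0 0.019 0 0 0 0; 0 0.018 0 0 0 0; 0 0.018 -0.001 0 0 0; 0 0.017 -0.001 0 0 0; 0 0.017 -0.001 0 0 0"}}

```text
t: 17.87
eef_pos: [0.6379, 0.0797, 0.2192]
tcp_rot: [3.14, -0.0, -0.018]
force: [3.6, -0.7, 4.2]
opening: 0.0273
grasp_force: 70.2
```

```bash
sed -i 's/F=218\*cg/F=204*cg/;s/Ft=218\*/Ft=204*/' step.py; sed -i "s/('r',r((0,150/('r',r((0,150/" ctl.py
python3 - <<'E'
import json
C=json.load(open('c.json'));C['ref'][3]=-.057;C['log'][-1]['F']*=.936;json.dump(C,open('c.json','w'))
E
python3 step.py 7
```

```text
cg 34.1 pred s 32.3 v 26.4  bfit 1.2 b 2.7 mm
gy [0.1 0.1 0.1 0.1]
t 18.07 s 40.8 v 31.9 mm/s p 10.1 u -30.7 | c 32.8 fz 6.63 fy -0.87 zTCP 0.2194 x 0.6378 lines 2 rot [ 3.141 -0.    -0.018] grip 70
0 0.005 0 0 0 0; 0 0.007 0 0 0 0; 0 0.007 -0.001 0 0 0; 0 0.007 -0.001 0 0 0; 0 0.007 -0.001 0 0 0; 0 0.007 -0.001 0 0 0; 0 0.008 -0.001 0 0 0
end: s 57.1 v 25.1 u -39.3 ; u path [-30 -30 -32 -34 -36 -38 -39 -41 -43 -45 -46 -46 -47 -48 -49 -50 -51 -52
 -53 -54 -54 -55 -56 -56 -57 -58 -58 -59 -60 -60 -61 -61 -61 -62 -62 -63
 -63 -64] smax 101.0
```

Emit:
{"fn": "apply_moves", "kwargs": {"moves": "0 0.005 0 0 0 0; 0 0.007 0 0 0 0; 0 0.007 -0.001 0 0 0; 0 0.007 -0.001 0 0 0; 0 0.007 -0.001 0 0 0; 0 0.007 -0.001 0 0 0; 0 0.008 -0.001 0 0 0"}}

```text
t: 18.65
eef_pos: [0.6377, 0.0885, 0.2183]
tcp_rot: [3.141, -0.0, -0.018]
force: [4.0, -0.9, 4.2]
opening: 0.0276
grasp_force: 70.2
```

```bash
python3 step.py 7
```

```text
cg 33.9 pred s 57.1 v 25.1  bfit 2.5 b 2.6 mm
gy [-0.   0.2  0.1  0.1]
t 18.85 s 60.0 v 11.6 mm/s p 18.6 u -41.4 | c 32.4 fz 6.76 fy -0.78 zTCP 0.2184 x 0.6377 lines 2 rot [ 3.141 -0.    -0.017] grip 70
0 -0.004 -0.001 0 0 0; 0 -0.005 -0.002 0 0 0; 0 -0.004 -0.002 0 0 0; 0 -0.002 -0.002 0 0 0; 0 0.001 -0.002 0 0 0; 0.001 0.004 -0.002 0 0 0; 0.001 0.008 -0.002 0 0 0
end: s 72.8 v 28.9 u -48.2 ; u path [-45 -48 -50 -50 -50 -49 -48 -49 -51 -52 -52 -52 -52 -53 -53 -53 -54 -54
 -55 -55 -55 -55 -56 -56 -56 -56 -56 -55 -55 -55 -54 -52 -51 -50 -49 -47
 -46 -44] smax 93.0
```

Emit:
{"fn": "apply_moves", "kwargs": {"moves": "0 -0.004 -0.001 0 0 0; 0 -0.005 -0.001 0 0 0; 0 -0.004 -0.002 0 0 0; 0 -0.002 -0.002 0 0 0; 0 0.001 -0.002 0 0 0; 0 0.004 -0.002 0 0 0; 0 0.008 -0.002 0 0 0"}}

```text
t: 19.43
eef_pos: [0.6377, 0.0974, 0.2165]
tcp_rot: [3.142, -0.0, -0.017]
force: [3.8, -1.1, 4.6]
opening: 0.0272
grasp_force: 70.2
```

```bash
python3 step.py 8
```

```text
cg 35.7 pred s 72.8 v 28.9  bfit 8.3 b 4.9 mm
gy [0.1 0.2 0.2 0.3]
t 19.63 s 68.8 v 10.0 mm/s p 27.3 u -41.5 | c 34.3 fz 7.13 fy -0.59 zTCP 0.2165 x 0.6376 lines 2 rot [-3.141 -0.    -0.016] grip 70
0 -0.012 0 0 0 0; 0 -0.016 -0.001 0 0 0; 0 -0.014 -0.002 0 0 0; 0 -0.01 -0.001 0 0 0; 0 -0.006 -0.001 0 0 0; 0.001 -0.003 -0.001 0 0 0; 0.001 0 -0.001 0 0 0; 0.001 0.004 0 0 0 0
end: s 82.1 v 24.9 u -52.8 ; u path [-49 -56 -59 -58 -56 -55 -54 -53 -53 -55 -55 -55 -55 -55 -56 -56 -57 -57
 -58 -58 -58 -58 -58 -58 -58 -58 -58 -58 -58 -57 -56 -54 -52 -51 -50 -49
 -47 -46] smax 92.0
```

Emit:
{"fn": "apply_moves", "kwargs": {"moves": "0 -0.012 0 0 0 0; 0 -0.016 -0.001 0 0 0; 0 -0.014 -0.001 0 0 0; 0 -0.01 -0.001 0 0 0; 0 -0.006 -0.001 0 0 0; 0 -0.003 -0.001 0 0 0; 0 0 -0.001 0 0 0; 0.001 0.004 0 0 0 0"}}

```text
t: 20.3
eef_pos: [0.6378, 0.1017, 0.2161]
tcp_rot: [3.141, 0.002, -0.016]
force: [0.3, -0.9, 4.4]
opening: 0.027
grasp_force: 70.2
```

```bash
python3 step.py 8
```

```text
cg 35.0 pred s 82.1 v 24.9  bfit 9.3 b 6.0 mm
gy [0.1 0.1 0.1 0.1]
t 20.50 s 80.3 v 12.6 mm/s p 31.2 u -49.1 | c 33.7 fz 7.31 fy -0.71 zTCP 0.2161 x 0.6379 lines 2 rot [ 3.141e+00  2.000e-03 -1.600e-02] grip 70
0 -0.006 0 0 0 0; 0 -0.008 -0.001 0 0 0; 0 -0.007 -0.001 0 0 0; 0 -0.005 -0.001 0 0 0; 0 -0.003 -0.001 0 0 0; 0 -0.002 -0.001 0 0 0; 0.001 -0.001 -0.001 0 0 0; 0.001 0 -0.001 0 0 0
end: s 87.7 v 9.1 u -57.0 ; u path [-54 -58 -59 -59 -58 -57 -57 -57 -57 -58 -58 -58 -58 -58 -58 -59 -59 -59
 -59 -59 -59 -59 -59 -59 -59 -59 -59 -59 -58 -58 -57 -55 -53 -51 -51 -50
 -48 -47] smax 90.0
```

Emit:
{"fn": "apply_moves", "kwargs": {"moves": "0 -0.006 0 0 0 0; 0 -0.008 -0.001 0 0 0; 0 -0.007 -0.001 0 0 0; 0 -0.005 -0.001 0 0 0; 0 -0.003 -0.001 0 0 0; 0 -0.002 -0.001 0 0 0; 0 -0.001 -0.001 0 0 0; 0 0 -0.001 0 0 0"}}

```text
t: 21.17
eef_pos: [0.6382, 0.1014, 0.2152]
tcp_rot: [3.141, 0.001, -0.017]
force: [-1.9, -1.1, 5.3]
opening: 0.0272
grasp_force: 70.2
```

```bash
python3 step.py 8 0 4.5
```

```text
cg 35.3 pred s 87.7 v 9.1  bfit 10.3 b 6.0 mm
gy [0. 0. 0. 0.]
t 21.37 s 83.4 v 2.6 mm/s p 30.9 u -52.5 | c 33.8 fz 7.14 fy -0.92 zTCP 0.2152 x 0.6383 lines 2 rot [ 3.142e+00  1.000e-03 -1.700e-02] grip 70
0 -0.005 0 0 0 0; 0 -0.007 0 0 0 0; 0 -0.006 0 0 0 0; 0 -0.004 0 0 0 0; 0 -0.002 0 0 0 0; 0 -0.001 0 0 0 0; 0 0.001 0.001 0 0 0; 0 0.002 0.001 0 0 0
end: s 85.3 v 0.1 u -53.0 ; u path [-56 -59 -59 -58 -57 -56 -54 -53 -52 -52 -51 -50 -48 -47 -46 -45 -43 -42
 -41 -40 -38 -37 -36 -35 -34 -34 -34 -34 -34 -34 -34 -31 -27 -25 -23 -22
 -21 -20] smax 85.0
```

Emit:
{"fn": "apply_moves", "kwargs": {"moves": "0 -0.005 0 0 0 0; 0 -0.007 0 0 0 0; 0 -0.006 0 0 0 0; 0 -0.004 0 0 0 0; 0 -0.002 0 0 0 0; 0 -0.001 0 0 0 0; 0 0.001 0.001 0 0 0; 0 0.002 0.001 0 0 0"}}

```text
t: 22.03
eef_pos: [0.6385, 0.1038, 0.2165]
tcp_rot: [-3.141, 0.0, -0.016]
force: [-3.0, -0.8, 3.2]
opening: 0.027
grasp_force: 70.3
```

```bash
sed -i "s/C\['b'\]=0.3e-3//" step.py; python3 step.py 8
```

```text
cg 34.9 pred s 85.3 v 0.1  bfit 9.6 b 6.0 mm
gy [-0.   0.1  0.   0.1]
t 22.23 s 81.0 v -3.9 mm/s p 32.9 u -48.1 | c 33.3 fz 6.62 fy -0.89 zTCP 0.2163 x 0.6385 lines 2 rot [ 3.142  0.    -0.017] grip 70
0 -0.002 0 0 0 0; 0 -0.003 0 0 0 0; 0 -0.003 0 0 0 0; 0 -0.002 0.001 0 0 0; 0 -0.002 0.001 0 0 0; 0 -0.002 0.001 0 0 0; 0 -0.003 0.001 0 0 0; 0 -0.005 0.001 0 0 0
end: s 71.2 v -25.2 u -42.4 ; u path [-49 -49 -49 -47 -46 -44 -43 -42 -41 -39 -37 -36 -34 -33 -31 -29 -28 -26
 -25 -23 -22 -20 -19 -18 -17 -16 -16 -15 -15 -14 -13  -9  -6  -4  -2  -1
   0   1] smax 81.0
```

Emit:
{"fn": "apply_moves", "kwargs": {"moves": "0 -0.002 0 0 0 0; 0 -0.003 0 0 0 0; 0 -0.003 0 0 0 0; 0 -0.002 0.001 0 0 0; 0 -0.002 0.001 0 0 0; 0 -0.002 0.001 0 0 0; 0 -0.003 0.001 0 0 0; 0 -0.005 0.001 0 0 0"}}

```text
t: 22.9
eef_pos: [0.6385, 0.0985, 0.2173]
tcp_rot: [-3.141, 0.0, -0.016]
force: [-3.6, 0.1, 4.0]
opening: 0.0272
grasp_force: 70.2
```

```bash
sed -i "s/-.006,.006/-.01,.01/" step.py; python3 step.py 8
```

```text
cg 33.8 pred s 71.2 v -25.2  bfit 2.2 b 4.5 mm
gy [ 0.1 -0.   0.   0.1]
t 23.10 s 76.7 v -4.7 mm/s p 27.3 u -49.4 | c 32.1 fz 6.92 fy -0.66 zTCP 0.2172 x 0.6385 lines 2 rot [ 3.141  0.    -0.018] grip 70
0 0.015 0.001 0 0 0; 0 0.021 0.002 0 0 0; 0 0.019 0.002 0 0 0; 0 0.014 0.002 0 0 0; 0 0.009 0.002 0 0 0; 0 0.004 0.002 0 0 0; 0 -0.001 0.002 0 0 0; 0 -0.009 0.002 0 0 0
end: s 53.1 v -57.4 u -31.0 ; u path [-40 -31 -27 -27 -28 -29 -29 -31 -29 -25 -23 -23 -23 -21 -20 -18 -17 -15
 -14 -13 -12 -11 -11 -10 -10 -10  -9  -9 -10 -10  -9  -8  -8  -8  -9 -10
 -11 -12] smax 77.0
```

Emit:
{"fn": "apply_moves", "kwargs": {"moves": "0 0.012 0.001 0 0 0; 0 0.018 0.001 0 0 0; 0 0.018 0.002 0 0 0; 0 0.014 0.002 0 0 0; 0 0.009 0.002 0 0 0; 0 0.004 0.002 0 0 0; 0 -0.001 0.002 0 0 0; 0 -0.009 0.002 0 0 0"}}

```text
t: 23.77
eef_pos: [0.6386, 0.0882, 0.2192]
tcp_rot: [3.141, 0.0, -0.017]
force: [-2.8, -0.3, 3.3]
opening: 0.0272
grasp_force: 70.2
```

```bash
python3 step.py 7 0 3.5
```

```text
cg 32.5 pred s 53.1 v -57.4  bfit -4.6 b 0.9 mm
gy [ 0.  -0.1 -0.2 -0.1]
t 23.97 s 61.3 v -20.0 mm/s p 17.6 u -43.7 | c 30.6 fz 6.26 fy -1.41 zTCP 0.2192 x 0.6387 lines 2 rot [ 3.141  0.    -0.019] grip 70
0 0.016 -0.001 0 0 0; 0 0.021 0 0 0 0; 0 0.018 0 0 0 0; 0 0.012 0 0 0 0; 0 0.007 0 0 0 0; 0 0.002 0 0 0 0; 0 -0.003 0 0 0 0
end: s 43.0 v -39.7 u -25.9 ; u path [-33 -23 -20 -21 -23 -24 -26 -25 -22 -20 -20 -20 -18 -17 -15 -14 -12 -11
 -10  -9  -8  -7  -6  -5  -4  -3  -3  -2  -2  -2  -1   1   2   4   5   6
   7   9] smax 61.0
```

Emit:
{"fn": "apply_moves", "kwargs": {"moves": "0 0.016 -0.001 0 0 0; 0 0.021 -0.001 0 0 0; 0 0.018 -0.001 0 0 0; 0 0.012 -0.001 0 0 0; 0 0.007 -0.001 0 0 0; 0 0.002 -0.001 0 0 0; 0 -0.003 -0.001 0 0 0"}}

```text
t: 24.55
eef_pos: [0.639, 0.084, 0.2183]
tcp_rot: [3.141, -0.001, -0.019]
force: [-0.4, -0.4, 4.2]
opening: 0.0271
grasp_force: 70.2
```

```bash
python3 step.py 7
```

```text
cg 34.6 pred s 43.0 v -39.7  bfit -6.4 b -2.0 mm
gy [ 0.1 -0.1 -0.1 -0.1]
t 24.75 s 48.9 v -6.5 mm/s p 14.8 u -34.1 | c 32.8 fz 6.57 fy -1.12 zTCP 0.2184 x 0.6390 lines 2 rot [ 3.141e+00 -1.000e-03 -1.800e-02] grip 70
0 0.016 0.001 0 0 0; 0 0.023 0.002 0 0 0; 0 0.021 0.002 0 0 0; 0 0.017 0.002 0 0 0; 0 0.012 0.002 0 0 0; 0 0.008 0.002 0 0 0; -0.001 0.003 0.001 0 0 0
end: s 36.8 v -34.7 u -16.5 ; u path [-24 -14 -11 -11 -13 -15 -16 -16 -13 -12 -12 -12 -11 -10  -9  -8  -7  -7
  -6  -5  -4  -4  -3  -3  -3  -3  -3  -3  -3  -3  -3  -4  -5  -6  -6  -7
  -8  -9] smax 49.0
```

Emit:
{"fn": "apply_moves", "kwargs": {"moves": "0 0.018 0.001 0 0 0; 0 0.025 0.001 0 0 0; 0 0.024 0.002 0 0 0; 0 0.02 0.002 0 0 0; 0 0.015 0.002 0 0 0; 0 0.011 0.002 0 0 0; 0 0.006 0.001 0 0 0"}}

```text
t: 25.33
eef_pos: [0.639, 0.0902, 0.2195]
tcp_rot: [3.141, -0.001, -0.019]
force: [1.0, -0.6, 4.0]
opening: 0.0273
grasp_force: 70.2
```

```bash
python3 - <<'E'
import json
C=json.load(open('c.json'));L=C['log'][-1];L['rows']=[L['p']+d for d in(.018,.025,.024,.02,.015,.011,.006)];json.dump(C,open('c.json','w'))
E
python3 step.py 7
```

```text
cg 35.2 pred s 36.8 v -34.7  bfit -5.4 b -3.4 mm
gy [ 0.1 -0.1 -0.2  0. ]
t 25.53 s 33.7 v -25.4 mm/s p 20.6 u -13.1 | c 34.0 fz 6.35 fy -0.98 zTCP 0.2193 x 0.6389 lines 2 rot [ 3.141 -0.    -0.019] grip 70
0 0 0.001 0 0 0; 0 -0.001 0.001 0 0 0; 0 -0.003 0.001 0 0 0; 0 -0.006 0.001 0 0 0; -0.001 -0.008 0.001 0 0 0; -0.001 -0.01 0.001 0 0 0; -0.001 -0.013 0.001 0 0 0
end: s 17.4 v -25.8 u -8.3 ; u path [-11  -9  -8  -8  -8  -8  -8  -7  -6  -5  -5  -4  -4  -3  -3  -2  -2  -2
  -1  -1  -1  -1  -1  -1  -1  -1  -1  -2  -2  -3  -4  -5  -7  -8 -10 -11
 -12 -14] smax 33.0
```

Emit:
{"fn": "apply_moves", "kwargs": {"moves": "0 0 0.001 0 0 0; 0 -0.001 0.001 0 0 0; 0 -0.003 0.001 0 0 0; 0 -0.006 0.001 0 0 0; 0 -0.008 0.001 0 0 0; 0 -0.01 0.001 0 0 0; -0.001 -0.013 0.001 0 0 0"}}

```text
t: 26.12
eef_pos: [0.6382, 0.0789, 0.2204]
tcp_rot: [-3.141, -0.001, -0.017]
force: [3.1, 0.4, 3.7]
opening: 0.0271
grasp_force: 70.2
```

```bash
python3 step.py 7
```

```text
cg 34.1 pred s 17.4 v -25.8  bfit -2.5 b -3.0 mm
gy [0.2 0.1 0.1 0.2]
t 26.32 s 11.0 v -25.8 mm/s p 8.4 u -2.6 | c 33.1 fz 6.91 fy -0.88 zTCP 0.2206 x 0.6382 lines 2 rot [ 3.142e+00 -2.000e-03 -1.800e-02] grip 70
0 -0.005 0 0 0 0; 0 -0.007 0 0 0 0; 0 -0.008 0 0 0 0; 0 -0.008 0 0 0 0; 0 -0.008 0 0 0 0; 0 -0.008 0 0 0 0; 0 -0.007 0 0 0 0
end: s 1.6 v -6.1 u -0.7 ; u path [-3 -4 -4 -4 -3 -2 -1  0  0  1  1  1  2  2  2  2  2  3  3  3  3  3  3  4
  4  4  4  5  5  5  5  5  4  5  5  6  6  7] smax 11.0
```

Emit:
{"fn": "apply_moves", "kwargs": {"moves": "0 -0.005 0 0 0 0; 0 -0.007 0 0 0 0; 0 -0.008 0 0 0 0; 0 -0.008 0 0 0 0; 0 -0.008 0 0 0 0; 0 -0.008 0 0 0 0; 0 -0.007 0 0 0 0"}}

```text
t: 26.9
eef_pos: [0.638, 0.0719, 0.2205]
tcp_rot: [3.141, -0.001, -0.017]
force: [4.4, -0.8, 4.6]
opening: 0.0272
grasp_force: 70.2
```

```bash
python3 step.py 8
```

```text
cg 34.4 pred s 1.6 v -6.1  bfit -4.4 b -3.6 mm
gy [0.2 0.2 0.2 0.2]
t 27.10 s 4.2 v 7.4 mm/s p 2.0 u -2.2 | c 33.3 fz 7.07 fy -0.08 zTCP 0.2204 x 0.6377 lines 2 rot [-3.141 -0.    -0.017] grip 70
0 0.005 0 0 0 0; 0 0.008 0 0 0 0; 0 0.008 0 0 0 0; 0 0.007 0 0 0 0; 0 0.007 0 0 0 0; 0 0.006 0 0 0 0; 0 0.005 0 0 0 0; 0 0.004 0 0 0 0
end: s 5.8 v -2.9 u 0.7 ; u path [  0   3   4   3   3   2   1   1   1   1   1   1   0   0   0   0   0   0
   0   0   0   0   0   0   0   0   0   0  -1  -1  -2  -3  -5  -6  -7  -8
  -9 -10] smax 13.0
```

Emit:
{"fn": "apply_moves", "kwargs": {"moves": "0 0.004 0 0 0 0; 0 0.007 0 0 0 0; 0 0.007 0 0 0 0; 0 0.006 0 0 0 0; 0 0.006 0 0 0 0; 0 0.005 0 0 0 0; 0 0.004 0 0 0 0; 0 0.003 0 0 0 0"}}

```text
t: 27.77
eef_pos: [0.6374, 0.0746, 0.2202]
tcp_rot: [3.141, 0.001, -0.017]
force: [4.5, -0.7, 3.7]
opening: 0.0272
grasp_force: 70.2
```

```bash
python3 step.py 8
```

```text
cg 34.5 pred s 5.8 v -2.9  bfit -2.3 b -3.1 mm
gy [0.1 0.2 0.1 0.2]
t 27.97 s 2.4 v -6.1 mm/s p 4.3 u 1.9 | c 33.5 fz 6.44 fy -0.83 zTCP 0.2202 x 0.6374 lines 2 rot [ 3.141e+00  1.000e-03 -1.700e-02] grip 70
0 -0.002 0 0 0 0; 0 -0.003 0 0 0 0; 0 -0.003 0 0 0 0; 0 -0.003 0 0 0 0; 0 -0.002 0 0 0 0; 0 -0.002 0 0 0 0; 0.001 -0.002 0 0 0 0; 0.001 -0.001 0 0 0 0
end: s 1.1 v 1.4 u 1.8 ; u path [1 0 0 0 1 1 1 2 2 2 2 2 2 2 2 2 2 3 3 3 3 3 3 4 4 4 4 5 5 5 5 5 5 5 6 6 7
 8] smax 6.0
```

Emit:
{"fn": "apply_moves", "kwargs": {"moves": "0 -0.002 0 0 0 0; 0 -0.003 0 0 0 0; 0 -0.003 0 0 0 0; 0 -0.003 0 0 0 0; 0 -0.002 0 0 0 0; 0 -0.002 0 0 0 0; 0 -0.002 0 0 0 0; 0 -0.001 0 0 0 0"}}

```text
t: 28.63
eef_pos: [0.6375, 0.0739, 0.2203]
tcp_rot: [3.141, 0.0, -0.017]
force: [2.4, 0.2, 2.7]
opening: 0.0272
grasp_force: 70.2
```

```bash
python3 step.py 8
```

```text
cg 34.5 pred s 1.1 v 1.4  bfit -5.2 b -3.9 mm
gy [0.1 0.2 0.2 0.2]
t 28.83 s 6.0 v 7.5 mm/s p 3.8 u -2.2 | c 33.4 fz 6.71 fy 0.03 zTCP 0.2203 x 0.6375 lines 2 rot [-3.142  0.    -0.017] grip 70
0 0.006 0 0 0 0; 0 0.008 0 0 0 0; 0 0.008 0 0 0 0; 0 0.007 0 0 0 0; 0 0.006 0 0 0 0; 0 0.005 0 0 0 0; 0.001 0.004 0 0 0 0; 0.001 0.003 0 0 0 0
end: s 6.5 v -5.1 u 0.9 ; u path [1 3 4 4 3 2 1 1 1 1 1 1 1 1 1 1 2 2 2 2 2 3 3 3 3 4 4 4 4 5 4 3 3 3 3 3 3
 3] smax 8.0
```

Emit:
{"fn": "apply_moves", "kwargs": {"moves": "0 0.006 0 0 0 0; 0 0.008 0 0 0 0; 0 0.008 0 0 0 0; 0 0.007 0 0 0 0; 0 0.006 0 0 0 0; 0 0.005 0 0 0 0; 0 0.004 0 0 0 0; 0 0.003 0 0 0 0"}}

```text
t: 29.5
eef_pos: [0.6374, 0.0764, 0.2202]
tcp_rot: [3.141, 0.001, -0.018]
force: [1.7, 0.2, 3.9]
opening: 0.0272
grasp_force: 70.2
```

```bash
python3 step.py 8
```

```text
cg 34.5 pred s 6.5 v -5.1  bfit -1.3 b -2.9 mm
gy [0.1 0.1 0.1 0. ]
t 29.70 s 0.2 v -9.5 mm/s p 6.3 u 6.1 | c 33.5 fz 6.82 fy -0.64 zTCP 0.2202 x 0.6375 lines 2 rot [ 3.141  0.    -0.017] grip 70
0 -0.006 0 0 0 0; 0 -0.01 0 0 0 0; 0 -0.01 0 0 0 0; 0 -0.009 0 0 0 0; 0 -0.008 0 0 0 0; 0 -0.007 0 0 0 0; 0 -0.006 0 0 0 0; 0.001 -0.005 0 0 0 0
end: s -1.0 v 5.8 u 1.9 ; u path [  3   0  -1  -1   0   1   1   2   2   1   1   2   2   2   1   1   1   1
   1   0   0   0  -1  -1  -1  -2  -2  -3  -3  -4  -5  -6  -8  -9 -10 -11
 -13 -15] smax 18.0
```

Emit:
{"fn": "apply_moves", "kwargs": {"moves": "0 -0.005 0.008 0 0 0; 0 -0.005 0.022 0 0 0; 0 -0.005 0.04 0 0 0; 0 -0.005 0.06 0 0 0; 0 -0.005 0.08 0 0 0; 0 -0.005 0.1 0 0 0; 0 -0.005 0.115 0 0 0; 0 -0.005 0.125 0 0 0; 0 -0.005 0.125 0 0 0; 0 -0.005 0.125 0 0 0; 0 -0.005 0.125 0 0 0; 0 -0.005 0.125 0 0 0"}}

```text
t: 30.7
eef_pos: [0.6367, 0.0716, 0.3434]
tcp_rot: [3.141, 0.004, -0.017]
force: [-0.4, 0.1, -3.2]
opening: 0.0279
grasp_force: 69.5
```

```bash
python3 step.py 8 | head -3
python3 - <<'E'
from m import *
s=snap('scene','end')
E
```

```text
cg -89.8 gy [-0.  0.  0.  0.]
t 30.90 s 0.3 v 0.6 mm/s p 1.5 u 1.2 | c 0.0 fz 0.02 fy 0.00 zTCP 0.3446 x 0.6373 lines 2 rot [ 3.141e+00  1.000e-03 -1.700e-02] grip 70
0 0 -0.124 0 0 0; 0 0.001 -0.124 0 0 0; 0 0.001 -0.124 0 0 0; 0 0.001 -0.124 0 0 0; 0 0.002 -0.124 0 0 0; 0.001 0.002 -0.124 0 0 0; 0.001 0.002 -0.124 0 0 0; 0.001 0.002 -0.124 0 0 0
```

View pics/end.png

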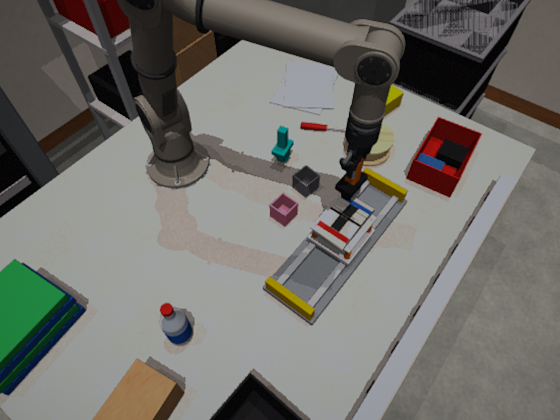

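The roller is held clear above the cover at (350,185), and the shuttle rests in the middle at (345,225). The bottle and the reel are where they were. Handing in.

```bash
python3 -c "
from plant import env
print(env.job_done())"
```

```text
the job is handed in; nothing more can be done
None
```

I ran the whole sequence (crown, blue, red, crown again, lift) and handed it in at about 31 s with the roller held 90 mm above the cover and the shuttle at rest in the middle; readings showed about 6–7.5 N rather than a steady 7.5 N, the shuttle stayed within about 100 mm, and the hand-in returned no verdict.

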